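# Start up the laser marking station in order

## Robot

A 7-joint arm with a two-finger parallel gripper is mounted at the origin on the work surface. World frame = base frame: x ahead of the robot, y to its left, z up, the work surface at z = 0. Lengths are in m, angles in rad, forces in N, time in s.
With the tool pointing down it reaches from about 0.35 to 0.9 m from the base axis. Payload 8.1 kg.
Tool frame: the origin (TCP) lies midway between the tips of the shut fingers; the grasp point (between the pads) lies 19 mm behind it (arm.hold_point_z is the distance from the TCP to the grasp point, in m); z points along the fingers, y is the direction in which the jaws open and shut (so a half turn about z gives the same grasp; the last joint's range is limited). The gripper opens to 92 mm and grips with 3 to 60 N. Pads are 19 mm wide; open, the fingers measure 130 mm over their backs; the gripper's body (75 mm by 190 mm) begins 47 mm behind the grasp point.
Start: joints at [-1.346, 0.434, 0.025, 1.573, -0.012, 1.134, -0.075], TCP at [0.201, 0.592, 0.227] pointing down, gripper open.
Joint ranges: [-2.62, 2.62], [-0.44, 2.09], [-1.27, 1.32], [0.08, 2.57], [-1.32, 4.46], [0.12, 2], [-2.74, 2.74]. Speed limits (rad/s): [2.22, 2.22, 3.01, 3.01, 3.14, 3.14, 3.14].

## Interface

Orientations are given as a rotation vector (axis times angle).
In Python, from cell import arm gives the robot as it stands.
- The arm moves only by the shell command python3 -m pendant 'ROWS' [FORCE]. ROWS is JSON, a list of rows, each a list of 3 entries, a list of its own where there are three numbers: the shift along the tool's x, y, z in m, then the turn, a rotation vector about the tool's x, y, z in degrees, then the finger opening in m, from 0 to 0.0918. A call has 1 to 10 rows; each row shifts and turns the commanded pose from where the row before left it, along the tool's axes as they then stand; what a row does not reach is not made up. A row lasts 1/8 s, in which the tool goes at most 62.5 mm and 10.7 degrees, less where a joint would pass 70% of its speed; a pose out of reach is approached as far as the arm can. A call with a gripper value outside its range is refused whole. The fingers move at their own pace and stop on an object; FORCE is the grip in N (left out, the last holds). Time passes only in rows, so rows that do not move let the fingers close. It gives the time, the measured TCP pose, the force and the opening at its end, in the units of the state.
- arm.observe(): the state, without advancing time (a new reading comes with each control period).
- arm.get_image(name): name is "scene" or "top" or "wrist"; returns (picture, depth): 420x560x3 uint8, red, green, blue; 420x560 float32, m along the optical axis (not along the pixel's ray), 0 where there is no reading.
- arm.camera_params(name): a dict with "fovy" (degrees; the focal length in pixels is half the picture's height over the tangent of half this angle, whatever the lens; pixels are square), "cx", "cy" (the principal point, pixels), "rvec" (rotation vector, rad) and "tvec" (3), from world to camera coordinates, as OpenCV has them; the wrist camera has in their place "mount" (4x4, takes a point from camera to tool coordinates, whose origin is the TCP and whose axes are the flange's). Camera axes: x right, y down, z forward; pixel columns grow to the right and rows downward; lengths in m; the calibration is good to about 2 mm. A picture is of the moment at which its call begins: read the wrist's pose just before it. camera_params takes no time and is no camera call.
- arm.sign_off(): hands the job in, once; it reports no verdict.
Trained networks look in the newest picture that a camera, given by its name, has taken for a name from the list of things; names that differ only in an ending like _2 or _b are one class to them, and where a whole thing is asked for, a point or a joint stands for the part that bears it (a point fixed in the world has none). Each returns a list of dicts, best first, with "conf" (0 to 1); they miss things now and then, are a little off and sometimes report something else, mostly with a low value. They report only what shows in the picture. A call takes as long as a camera call.
- arm.look_for(camera, label): "rect" ([centre column, centre row, width, height] in pixels, round what is visible of it).
- arm.masks_of(camera, label): "pixels" (420x560 bool, what is visible of it) and "rect" ([centre column, centre row, width, height] in pixels, round what is visible of it).
The state is a dict: "clock": time; "joints": joint angles; "dq": joint speeds; "joint_efforts": joint torques, N m; "position": TCP position; "ee_rot": TCP orientation; "force": force on the tool from outside, world axes, zero at the start; "ft_torque": the same for the moment, N m; "width": opening from 0.0 (shut) to 1.0 (fully open).
Only numpy, scipy, OpenCV 4.12 (cv2) and the standard library are available. Lean on these libraries where they do the work, as an engineer would, in place of code of your own. Each camera call takes 0.05 s, during which the arm holds its last target.

## Task

Start up the laser station by tapping its push buttons in the safe order: first the round button on top of the fume extractor, then the larger round button on the sloping console (scan head), and last the console's square button (laser source). Tap each one lightly, just until it is fully in, where it stays. Pick nothing up, leave the console's small round button and the emergency stop alone, and do not bump the machines or disturb the things lying on the bench.

Things in the scene. Friction and masses are not known exactly. Their poses are not given: they have to be found in the camera images.
- extractor: bench fume extractor, bolted down: light grey box 240 (x) by 200 (y) by 180 mm high, a ribbed grey duct leaving its left (+y) side. Origin at the centre of its underside; the front with air slots faces -x, z up. On its level top: the only push button on a dark strip 60 mm in front of the middle, and a black carry handle 28 mm high, 50 mm behind the middle.
- fan_base: mount of the extractor's push button: flat dark metal bezel 3 mm high with the plain metal button cap in its middle. Origin on the surface it is mounted on, on the button's axis. x, y and z as the extractor's; it sits 60 mm in front of (-x of) the extractor's middle. The button moves straight down. The robot may press on it with at most 25 N.
- fan_top (a point): centre of the top of the extractor's push button: a round flat cap 36 mm across, standing 12 mm above the extractor's top when out and 6 mm when in. The point moves with the cap.
- fan_button (a joint): switches the fume extractor on. A self-locking push button: 0 = out, 0.006 m = in. It slides in against a steady 3.5 N or so, then stays in. Once in, the cap gives up to 2.5 mm more on an over-travel spring (5.5 N to start, 3 N per mm), then is rigid.
- console: dark wedge-shaped console, bolted down, 180 (x) by 370 (y) mm, blue top plate. Origin: centre of underside; x to the back, y left along the controls, z up. The top slopes 15 degrees: 50 mm high in front, 74 mm at x = 0, 98 mm behind; normal (-0.259, 0, 0.966). In a row at x = 0: key switch y = +140 mm (41 mm proud), push buttons y = +65, 0, -65 (order varies), emergency stop y = -140.
- head_base: mount of the larger round push button of the console: flat dark metal bezel 3 mm high with the plain metal button cap in its middle. Origin on the surface it is mounted on, on the button's axis. z vertical, x and y level and parallel to the console's x and y. The button moves along the panel's normal (15 degrees from vertical, see console). The robot may press on it with at most 25 N.
- head_top (a point): centre of the top of the console's LARGER ROUND push button (scan head): flat cap 32 mm across, standing 12 mm out of the panel along its normal when out, 6 mm when in. The point moves with the cap.
- head_button (a joint): switches the scan head on. A self-locking push button: 0 = out, 0.006 m = in. It slides in against a steady 3.5 N or so, then stays in. Once in, the cap gives up to 2.5 mm more on an over-travel spring (5.5 N to start, 3 N per mm), then is rigid.
- source_base: mount of the square push button of the console: flat dark metal bezel 3 mm high with the plain metal button cap in its middle. Origin on the surface it is mounted on, on the button's axis. z vertical, x and y level and parallel to the console's x and y. The button moves along the panel's normal (15 degrees from vertical, see console). The robot may press on it with at most 25 N.
- source_top (a point): centre of the top of the console's SQUARE push button (laser source): flat cap 30 by 30 mm, standing 12 mm out of the panel along its normal when out, 6 mm when in. The point moves with the cap.
- source_button (a joint): switches the laser source on. A self-locking push button: 0 = out, 0.006 m = in. It slides in against a steady 3.5 N or so, then stays in. Once in, the cap gives up to 2.5 mm more on an over-travel spring (5.5 N to start, 3 N per mm), then is rigid.
- pilot_top (a point): centre of the top of the console's SMALL ROUND push button (aiming light): cap 18 mm across, 12 mm out of the panel. To be left out.
- pilot_button (a joint): the aiming light's button, same kind as the others; to be left out, at 0.
- estop (a joint): emergency stop at the right-hand end (y = -140 mm) of the console: mushroom head 40 mm across, its top 32 mm out of the panel along the normal. 0 = out, 0.005 m = pressed; sprung. To be left out.
- phone: loose phone lying flat behind the console, 72 (x) by 148 (y) by 8 mm; origin at the centre of its underside
- tweezers: loose steel tweezers, 127 mm long (y), 8 mm high, lying on top of the extractor between its button and its handle; origin under their middle
- suction_cup: loose black suction cup with a knob, 44 mm across and 36 mm high, upright behind the console's left corner; origin at the centre of its underside
- jar: loose amber jar with a metal lid, 52 mm across and 85 mm high, behind the console; origin at the centre of its underside
- mouse: loose computer mouse, 105 (x) by 60 (y) by 33 mm, to the right of the console; origin at the centre of its underside
- screwdriver: loose screwdriver, 170 mm long, lying at the left end of the console, between it and the extractor; origin under its middle, x along it

How it is judged:
On the way, in this order (a step that is already met when the one before it is completed fails the run):
1. the fume extractor's button is in, the console's buttons are still out (value of joint fan_button above 0.0045 m and value of joint each of head_button, source_button below 0.002 m), for 0.1 s.
2. the larger round button (scan head) is in, the square one is still out (value of joint each of fan_button, head_button above 0.0045 m and value of joint source_button below 0.002 m), for 0.1 s.
3. the square button (laser source) is in as well (value of joint each of fan_button, head_button, source_button above 0.0045 m), for 0.1 s.
At the end, for the whole second after the job is handed in: The extractor's button, the console's larger round button and its square button are in (each at least 4.5 of 6 mm), the small round button and the emergency stop are out (within 2 mm), and every loose thing is within 15 mm of where it stood (all of step 3 and value of joint each of pilot_button, estop below 0.002 m and distance of each of phone, tweezers, suction_cup, jar, mouse, screwdriver from where it was at the start of the episode below 0.015 m); the robot touches nothing.
It fails at once if a button is switched out of order: scan head before extractor, or laser source before either ((value of joint fan_button below 0.003 m and value of joint any of head_button, source_button above 0.003 m) or (value of joint head_button below 0.003 m and value of joint source_button above 0.003 m)).
It fails at once if the aiming light's small button or the emergency stop is pressed (value of joint pilot_button above 0.003 m or value of joint estop above 0.002 m).
It fails at once if a button is jabbed or pinched with more than 25 N (contact force between any of the fingers, the arm and fan_base above 25 N or contact force between any of the fingers, the arm and head_base above 25 N or contact force between any of the fingers, the arm and source_base above 25 N).
It fails at once if the robot bumps the console or the extractor with more than 15 N (contact force between any of the fingers, the arm and console above 15 N or contact force between any of the fingers, the arm and extractor above 15 N).
It fails at once if a loose thing on the bench is lifted, carried or pushed by more than 15 mm (distance of any of phone, tweezers, suction_cup, jar, mouse, screwdriver from where it was at the start of the episode above 0.015 m).
It also fails if it takes over 58 s, if anything falls off the work surface, if the arm or the gripper's body presses on something with over 40 N, if the wrist force passes 120 N, or if a joint passes its speed limit or range.

## Working session

There is one attempt and no reset: what is moved stays moved. The work goes in short steps, Python scripts to look and compute and a shell command to move; the robot and the scene stay as the last step left them, time stands still between calls to the robot, and variables do not carry over. Pictures are saved under pics/ and viewed, and the job is handed in when it is done.

```bash
mkdir -p pics; ls; python3 - <<'E'
from cell import arm
import cv2
s=arm.observe(); print(s)
for n in ["scene","top","wrist"]:
    im,d=arm.get_image(n); cv2.imwrite(f"pics/{n}0.png",im[:,:,::-1]); print(n,arm.camera_params(n))
E
```

```text
pics
{'clock': 0.0, 'joints': array([-1.34560812,  0.43521754,  0.02496212,  1.57411231, -0.01161159,
        1.13399876, -0.07509888]), 'dq': array([ 0.00043677,  0.00134871,  0.00127558,  0.00069792, -0.00016843,
       -0.00107644, -0.00075249]), 'joint_efforts': array([-7.05934308e-04, -6.67835927e+01,  9.84759629e-01, -3.14475989e+01,
       -6.05568825e-02,  4.20987722e-02,  1.91971912e-04]), 'position': array([0.20109608, 0.59121337, 0.22594234]), 'ee_rot': array([-5.12663974e-01, -3.09934646e+00,  2.49037961e-03]), 'force': array([-0.42856955, -0.62934716,  0.11532533]), 'ft_torque': array([0.00938954, 0.00137912, 0.00102006]), 'width': 1.0009760549637758}
scene {'fovy': 46.95918995226306, 'cx': 290.68871220483743, 'cy': 205.68655475193788, 'rvec': array([ 1.8661759 ,  1.37121569, -0.71155459]), 'tvec': array([-0.15900289, -0.22066418,  1.59385131])}
top {'fovy': 46.7758012419506, 'cx': 280.7117215569291, 'cy': 208.3878352597364, 'rvec': array([ 2.11041649, -2.1411771 ,  0.19453872]), 'tvec': array([0.00875054, 0.59790939, 1.16345731])}
wrist {'fovy': 71.2487255378441, 'cx': 276.09153847711326, 'cy': 210.9685471133345, 'mount': array([[-7.02473198e-05, -9.69599397e-01, -2.44697781e-01,
         6.65842110e-02],
       [ 9.99999199e-01,  2.41070807e-04, -1.24230539e-03,
         5.86540893e-05],
       [ 1.26352805e-03, -2.44697673e-01,  9.69598604e-01,
        -1.57462216e-01],
       [ 0.00000000e+00,  0.00000000e+00,  0.00000000e+00,
         1.00000000e+00]])}
```

View pics/scene0.png

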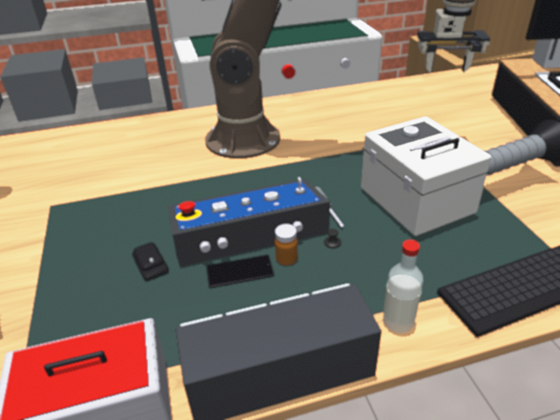

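View pics/top0.png

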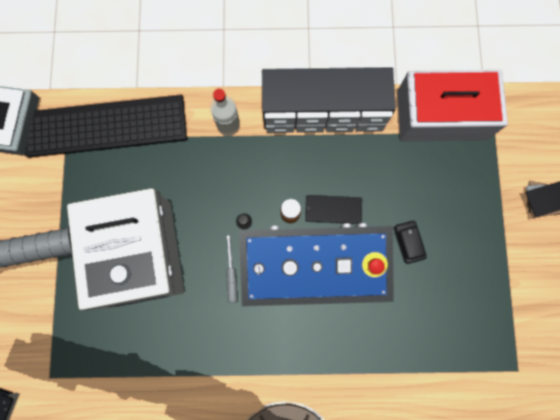

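View pics/wrist0.png

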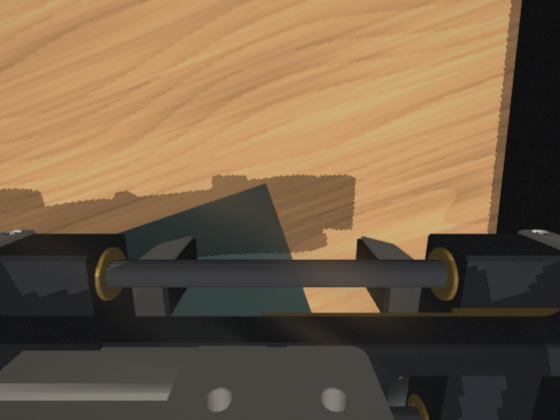

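The top view shows the extractor at left with its button at about (119,274). On the console, left to right, are the key (259,268), large round button (290,268), small round button (317,267), square button (344,266) and e-stop (375,265). Next I'll measure them.

```bash
cat > h.py <<'E'
from cell import arm
import numpy as np, cv2
from scipy.spatial.transform import Rotation as R
def cam(n):
    p=arm.camera_params(n); f=210/np.tan(np.radians(p['fovy'])/2)
    if 'mount' in p:
        s=arm.observe(); T=np.eye(4); T[:3,:3]=R.from_rotvec(s['ee_rot']).as_matrix(); T[:3,3]=s['position']
        M=T@p['mount']
    else:
        E=np.eye(4);E[:3,:3]=R.from_rotvec(p['rvec']).as_matrix();E[:3,3]=p['tvec'];M=np.linalg.inv(E)
    return f,p['cx'],p['cy'],M
def unproj(c,u,v,z):
    f,cx,cy,M=c; z=np.asarray(z,float)
    P=np.stack([(u-cx)/f*z,(v-cy)/f*z,z],-1); return P@M[:3,:3].T+M[:3,3]
def proj(c,P):
    f,cx,cy,M=c; q=(np.atleast_2d(P)-M[:3,3])@M[:3,:3]
    return np.stack([q[:,0]/q[:,2]*f+cx,q[:,1]/q[:,2]*f+cy],-1)
E
python3 - <<'E'
from h import *
np.set_printoptions(precision=4,suppress=True)
for n in ["top","scene"]:
    c=cam(n)
    im,d=arm.get_image(n)
    for l in ["fan_top","head_top","source_top","pilot_top","estop","extractor","console","tweezers","jar","mouse","screwdriver","suction_cup","phone"]:
        if n=="scene" and l not in("fan_top","head_top","source_top","pilot_top","estop"): continue
        r=arm.masks_of(n,l)
        if not r: print(n,l,'none');continue
        for q in r[:2]:
            m=q['pixels']; v,u=np.nonzero(m&(d>0)); P=unproj(c,u,v,d[v,u])
            print(n,l,round(q['conf'],2),np.round(q['rect'],1),len(u),'mean',P.mean(0),'med',np.median(P,0),'lo',P.min(0),'hi',P.max(0))
E
```

```text
top fan_top 0.54 [118.7 273.6  15.8  13.5] 221 mean [0.4343 0.355  0.1904] med [0.4337 0.3548 0.1906] lo [0.4181 0.3374 0.1817] hi [0.451  0.374  0.1952]
top fan_top 0.19 [119.2 274.6  21.9  21.1] 342 mean [0.4335 0.3535 0.1873] med [0.4333 0.3532 0.1889] lo [0.4119 0.334  0.1769] hi [0.4558 0.3774 0.1952]
top head_top 0.58 [289.4 267.8  16.1  18.3] 140 mean [ 0.4485 -0.0186  0.0844] med [ 0.4493 -0.0178  0.0843] lo [ 0.433  -0.0323  0.0729] hi [ 0.4641 -0.0033  0.0911]
top source_top 0.68 [342.7 266.9   7.4  15. ] 152 mean [ 0.4501 -0.1481  0.0846] med [ 0.4501 -0.148   0.0851] lo [ 0.4358 -0.1619  0.0768] hi [ 0.4647 -0.1344  0.0921]
top pilot_top none
top estop 0.47 [375.1 265.9  17.5  16.5] 193 mean [ 0.4471 -0.2232  0.1023] med [ 0.4476 -0.2229  0.1024] lo [ 0.4294 -0.2422  0.0917] hi [ 0.4645 -0.2056  0.1119]
top estop 0.36 [289.1 269.   12.7  16.3] 141 mean [ 0.4485 -0.0184  0.0845] med [ 0.4493 -0.0177  0.0843] lo [ 0.433  -0.0323  0.0759] hi [ 0.4641 -0.0032  0.0911]
top extractor 0.89 [ 91.6 249.1 179.5 121.1] 12723 mean [0.4925 0.3863 0.1591] med [0.4949 0.3719 0.1776] lo 
[... 1650 characters left out ...]
 -0.0626  0.0155]
top phone 0.53 [117.8 275.3  18.7  15.4] 247 mean [0.4332 0.3557 0.1895] med [0.4332 0.3551 0.1903] lo [0.4161 0.338  0.1774] hi [0.4515 0.3774 0.1952]
scene fan_top 0.7 [412.  130.7  14.6  14. ] 130 mean [0.4372 0.354  0.1896] med [0.4392 0.3536 0.1911] lo [0.3923 0.336  0.1791] hi [0.4558 0.3816 0.1956]
scene head_top 0.56 [271.  195.1   8.2  10.3] 57 mean [ 0.4558 -0.019   0.0865] med [ 0.459  -0.0191  0.0864] lo [ 0.436  -0.0312  0.0819] hi [ 0.4677 -0.0071  0.0915]
scene source_top 0.65 [217.5 205.7   8.8   9.6] 93 mean [ 0.4561 -0.1475  0.085 ] med [ 0.4606 -0.1471  0.0858] lo [ 0.4093 -0.1624  0.0636] hi [ 0.4685 -0.1319  0.0922]
scene pilot_top none
scene estop none
```

```bash
cat >> h.py <<'E'
def rel(pos,Rt):
    s=arm.observe(); R0=R.from_rotvec(s['ee_rot'])
    dr=(R0.inv()*Rt).as_rotvec(degrees=True)
    print('pos',np.round(s['position'],4),'t',round(s['clock'],2),'F',np.round(s['force'],2),'w',round(s['width'],3))
    print('turn deg',np.round(dr,2),'shift now-frame mm',np.round(1e3*R0.inv().apply(pos-s['position']),1),'shift target-frame mm',np.round(1e3*Rt.inv().apply(np.array(pos)-s['position']),1))
DOWN=R.from_matrix(np.array([[-1,0,0],[0,1,0],[0,0,-1.]]).T)
th=np.radians(15); Z=np.array([np.sin(th),0,-np.cos(th)]); Y=np.array([0,1.,0]); X=np.cross(Y,Z)
TILT=R.from_matrix(np.stack([X,Y,Z],1))
E
python3 - <<'E'
from h import *
rel([.434,.355,.25],DOWN)
E
```

```text
pos [0.2013 0.5917 0.2267] t 1.15 F [ 0.13 -0.03 -1.  ] w 1.0
turn deg [ -0.     0.   -18.79] shift now-frame mm [-296.6 -149.1  -23.3] shift target-frame mm [-232.7 -236.7  -23.3]
```

```bash
python3 -m pendant '[[[0,0,-0.02],[0,0,0],0],[[0,0,-0.02],[0,0,0],0]]' 15; python3 - <<'E'
from h import *
rel([.434,.355,.25],DOWN)
E
```

```text
clock: 1.4
position: [0.2012, 0.5916, 0.2671]
ee_rot: [-0.513, -3.099, 0.001]
force: [-0.3, 0.5, -0.7]
width: 0.826
pos [0.2012 0.5916 0.2671] t 1.4 F [-0.33  0.54 -0.69] w 0.826
turn deg [ -0.03  -0.   -18.78] shift now-frame mm [-296.6 -149.    17.2] shift target-frame mm [-232.8 -236.6   17.1]
```

```bash
python3 -m pendant '[[[0,0,0],[0,0,-9.4],0],[[0,0,0],[0,0,-9.4],0],[[-0.029,-0.0295,0],[0,0,0],0],[[-0.029,-0.0295,0],[0,0,0],0],[[-0.029,-0.0295,0],[0,0,0],0],[[-0.029,-0.0295,0],[0,0,0],0],[[-0.029,-0.0295,0],[0,0,0],0],[[-0.029,-0.0295,0],[0,0,0],0],[[-0.029,-0.0295,0],[0,0,0],0],[[-0.029,-0.0295,0],[0,0,0],0]]'; python3 - <<'E'
from h import *
c=cam("wrist"); im,d=arm.get_image("wrist"); 
rel([.434,.355,.25],DOWN)
for q in arm.masks_of("wrist","fan_top")[:2]:
    m=q['pixels']; v,u=np.nonzero(m&(d>0)); P=unproj(c,u,v,d[v,u]); print(q['conf'],q['rect'],P.mean(0),np.median(P,0),P.min(0),P.max(0))
u,v=proj(c,[.434,.355,.191])[0];print(u,v)
cv2.imwrite("pics/w1.png",im[:,:,::-1])
E
```

```text
clock: 2.65
position: [0.4342, 0.3548, 0.2669]
ee_rot: [-0.0, 3.141, 0.001]
force: [1.2, 0.9, 0.2]
width: 0.004
pos [0.439  0.3492 0.267 ] t 2.7 F [ 3.44 -4.59 -0.12] w 0.004
turn deg [-0.15  0.17 -0.38] shift now-frame mm [ 5.1  5.8 16.9] shift target-frame mm [ 5.   5.8 17. ]
0.88 [278.6, 216.7, 43.6, 45.6] [0.43034538 0.35651719 0.19133592] [0.43039624 0.35651833 0.19145128] [0.41396077 0.33849632 0.18147567] [0.44936493 0.373889   0.1941286 ]
276.15088306587563 219.73180704656565
```

View pics/w1.png

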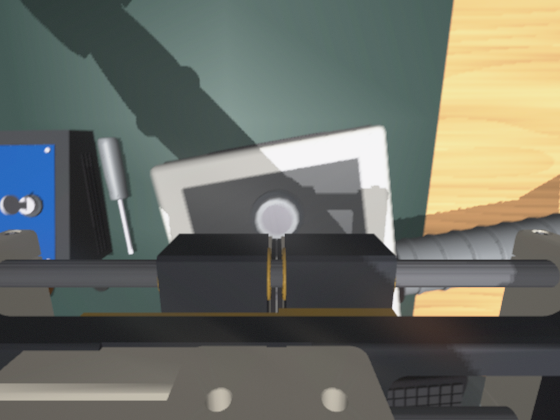

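The wrist view shows the fan button at (278,217), which agrees with the top-camera estimate. The extractor is yawed about 10°. I'll let the arm settle, then measure again.

```bash
python3 -m pendant '[[[0,0,0.03],[0,0,0],0],[[0,0,0.0],[0,0,0],0],[[0,0,0],[0,0,0],0]]'; python3 - <<'E'
from h import *
c=cam("wrist"); im,d=arm.get_image("wrist"); 
rel([.433,.355,.192],DOWN)
for q in arm.masks_of("wrist","fan_top")[:1]:
    m=q['pixels']; v,u=np.nonzero(m&(d>0)); P=unproj(c,u,v,d[v,u]); print(q['conf'],q['rect'],P.mean(0),np.median(P,0),P.min(0),P.max(0))
E
```

```text
clock: 3.12
position: [0.4332, 0.3563, 0.2375]
ee_rot: [-0.001, 3.141, 0.001]
force: [-0.6, 0.1, 0.4]
width: 0.009
pos [0.4334 0.3565 0.2378] t 3.17 F [-0.42 -0.06 -0.48] w 0.002
turn deg [0.06 0.05 0.05] shift now-frame mm [ 0.5 -1.5 45.8] shift target-frame mm [ 0.4 -1.5 45.8]
0.56 [277.1, 220.5, 45.2, 32.0] [0.42546962 0.35667049 0.19130506] [0.42564818 0.35645408 0.19133962] [0.39572964 0.33904677 0.18206989] [0.43786227 0.3740087  0.30780639]
```

```bash
python3 -m pendant '[[[0,0,0.015],[0,0,0],0],[[0,0,0.015],[0,0,0],0],[[0,0,0.008],[0,0,0],0],[[0,0,0.002],[0,0,0],0],[[0,0,0],[0,0,0],0]]'; python3 -m pendant '[[[0,0,0.002],[0,0,0],0],[[0,0,0.001],[0,0,0],0],[[0,0,0.001],[0,0,0],0]]';python3 -m pendant '[[[0,0,0.001],[0,0,0],0],[[0,0,0.001],[0,0,0],0],[[0,0,0.001],[0,0,0],0]]'
```

```text
clock: 3.85
position: [0.4334, 0.3558, 0.1967]
ee_rot: [0.0, -3.142, 0.0]
force: [0.6, 0.8, 0.2]
width: 0.002
clock: 4.22
position: [0.4334, 0.3558, 0.1929]
ee_rot: [-0.0, 3.141, 0.0]
force: [0.2, 0.3, 0.1]
width: 0.004
clock: 4.6
position: [0.4333, 0.3558, 0.1898]
ee_rot: [-0.0, 3.141, 0.0]
force: [-1.0, -1.0, 2.8]
width: 0.0
```

Contact, at about z = 0.191.

```bash
python3 -m pendant '[[[0,0,0.001],[0,0,0],0],[[0,0,0.001],[0,0,0],0],[[0,0,0.001],[0,0,0],0],[[0,0,0],[0,0,0],0]]';python3 -m pendant '[[[0,0,0.001],[0,0,0],0],[[0,0,0],[0,0,0],0]]'
```

```text
clock: 5.1
position: [0.4333, 0.3558, 0.1866]
ee_rot: [-0.0, 3.142, 0.0]
force: [0.1, -0.3, 1.4]
width: 0.008
clock: 5.35
position: [0.4334, 0.3559, 0.186]
ee_rot: [-0.0, 3.141, 0.0]
force: [-1.4, -0.9, 7.3]
width: 0.005
```

```bash
python3 -m pendant '[[[0,0,0.001],[0,0,0],0],[[0,0,0],[0,0,0],0]]'
```

```text
clock: 5.6
position: [0.4334, 0.3559, 0.1853]
ee_rot: [-0.0, 3.141, 0.001]
force: [-0.8, -1.0, 8.5]
width: 0.004
```

8.5 N means the cap is about 1 mm into over-travel, so the button is in. I'll retract and verify.

```bash
python3 -m pendant '[[[0,0,-0.005],[0,0,0],0],[[0,0,-0.03],[0,0,0],0],[[0,0,-0.03],[0,0,0],0],[[0,0,-0.02],[0,0,0],0],[[0,0,0],[0,0,0],0]]'; python3 - <<'E'
from h import *
c=cam("wrist"); im,d=arm.get_image("wrist")
for q in arm.masks_of("wrist","fan_top")[:1]:
    m=q['pixels']; v,u=np.nonzero(m&(d>0)); P=unproj(c,u,v,d[v,u]); print(q['conf'],q['rect'],P.mean(0),np.median(P,0))
cv2.imwrite("pics/w2.png",im[:,:,::-1])
yaw=0.0
n=-Z
rel(np.array([.449,-.018,.0848])+0.06*n,TILT)
E
```

```text
clock: 6.22
position: [0.4338, 0.3563, 0.2709]
ee_rot: [-0.0, 3.14, 0.003]
force: [0.8, 0.3, 0.3]
width: 0.007
0.68 [276.5, 212.7, 38.2, 41.2] [0.431128   0.35675599 0.18538335] [0.43117403 0.35647694 0.18542106]
pos [0.4331 0.3555 0.2689] t 6.33 F [ 0.31  0.46 -0.52] w 0.008
turn deg [ -0.03 -15.03   0.02] shift now-frame mm [  -0.4 -373.4  126.4] shift target-frame mm [  32.3 -373.5  122. ]
```

View pics/w2.png

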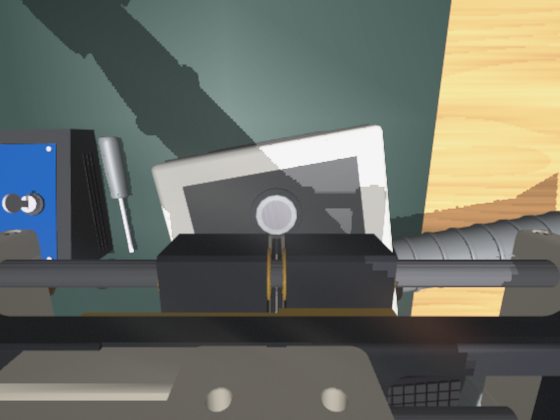

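The cap depth went from 0.1913 to 0.1854, a drop of 6 mm, so the fan button is latched. Next I'll cross to the console at height.

```bash
python3 -m pendant '[[[0,-0.02,0],[0,0,0],0],[[0,-0.04,0],[0,0,0],0],[[0,-0.04,0],[0,0,0],0],[[0,-0.045,0],[0,0,0],0],[[0,-0.045,0],[0,0,0],0],[[0,-0.045,0],[0,0,0],0],[[0,-0.045,0],[0,0,0],0],[[0,-0.04,0],[0,0,0],0],[[0,-0.035,0],[0,0,0],0],[[0,-0.018,0],[0,0,0],0]]'; python3 -m pendant '[[[0,0,0.02],[0,-7.5,0],0],[[0,0,0.02],[0,-7.5,0],0],[[0,0,0],[0,0,0],0],[[0,0,0],[0,0,0],0]]'; python3 - <<'E'
from h import *
c=cam("wrist"); im,d=arm.get_image("wrist")
for l in ["head_top","source_top","pilot_top","estop"]:
  for q in arm.masks_of("wrist",l)[:1]:
    m=q['pixels']; v,u=np.nonzero(m&(d>0)); P=unproj(c,u,v,d[v,u]); print(l,q['conf'],q['rect'],P.mean(0),np.median(P,0))
cv2.imwrite("pics/w3.png",im[:,:,::-1])
rel(np.array([.449,-.018,.0848])-0.015*Z,TILT)
E
```

```text
clock: 7.58
position: [0.4319, -0.0205, 0.269]
ee_rot: [-0.005, -3.14, 0.001]
force: [-0.3, 1.3, -0.7]
width: 0.004
clock: 8.07
position: [0.4367, -0.0176, 0.2309]
ee_rot: [0.0, 2.881, -0.0]
force: [-0.3, -0.1, -0.1]
width: 0.005
head_top 0.63 [274.4, 173.9, 29.4, 29.9] [ 0.44517129 -0.01840686  0.08482075] [ 0.44505049 -0.01860822  0.08486121]
source_top 0.96 [152.4, 176.9, 33.4, 35.7] [ 0.44720458 -0.14611724  0.08433049] [ 0.44712946 -0.1458723   0.08455549]
pilot_top 0.6 [214.2, 174.9, 15.3, 16.7] [ 0.44591536 -0.08222664  0.0845376 ] [ 0.44577723 -0.08215882  0.08474995]
estop 0.95 [71.4, 178.3, 40.3, 38.0] [ 0.44329085 -0.21943566  0.10105887] [ 0.44279705 -0.21877867  0.10221211]
pos [ 0.4371 -0.0172  0.2305] t 8.32 F [ 0.56 -0.57 -0.58] w 0.003
turn deg [-0.01  0.01  0.01] shift now-frame mm [ 26.3  -0.8 128.8] shift target-frame mm [ 26.3  -0.8 128.8]
```

View pics/w3.png

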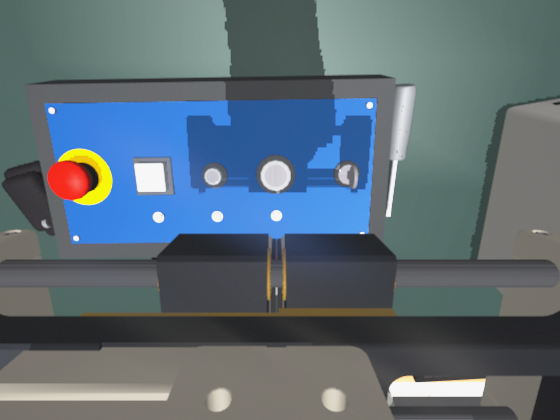

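The wrist view shows the large round button at (275,174), small round at (214,175), square at (152,177) and e-stop at (70,180). The two cameras agree to 2–4 mm.

```bash
python3 -m pendant '[[[0.012,-0.001,0.01],[0,0,0],0],[[0.0125,0,0.02],[0,0,0],0],[[0,0,0.025],[0,0,0],0],[[0,0,0.025],[0,0,0],0],[[0,0,0.02],[0,0,0],0],[[0,0,0.015],[0,0,0],0],[[0,0,0.008],[0,0,0],0],[[0,0,0],[0,0,0],0],[[0,0,0],[0,0,0],0]]'; python3 - <<'E'
from h import *
rel(np.array([.447,-.018,.0848]),TILT)
c=cam("wrist"); im,d=arm.get_image("wrist")
cv2.imwrite("pics/w4.png",im[:,:,::-1])
c=cam("scene"); im,d=arm.get_image("scene")
cv2.imwrite("pics/s4.png",cv2.resize(im[100:300,120:400,::-1],None,fx=2.8,fy=2.8))
E
```

```text
clock: 9.45
position: [0.4442, -0.0183, 0.1051]
ee_rot: [-0.0, 2.879, 0.0]
force: [0.0, -0.6, 0.9]
width: 0.007
pos [ 0.4442 -0.0183  0.1051] t 9.45 F [ 0.02 -0.56  0.87] w 0.007
turn deg [0.01 0.02 0.01] shift now-frame mm [ 2.5  0.3 20.3] shift target-frame mm [ 2.5  0.3 20.3]
```

View pics/s4.png

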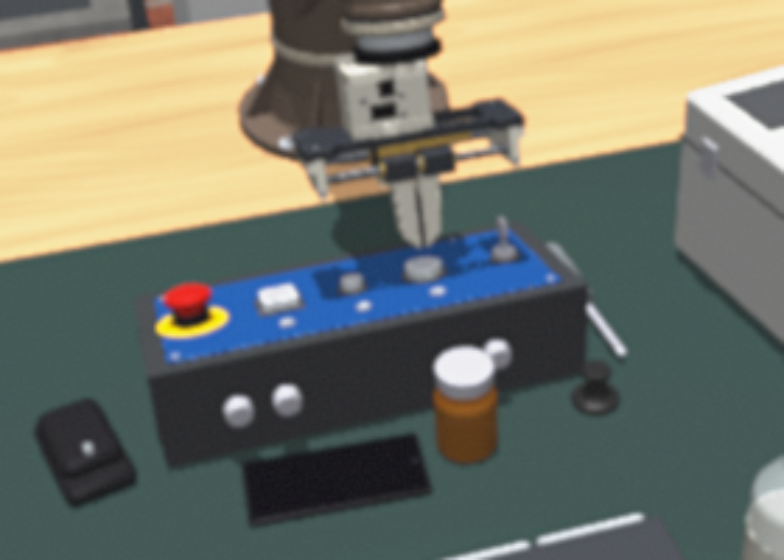

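The fingertips are centred above the large round button. Approaching.

```bash
python3 -m pendant '[[[0.0025,0,0.006],[0,0,0],0],[[0,0,0.006],[0,0,0],0],[[0,0,0.004],[0,0,0],0],[[0,0,0.001],[0,0,0],0],[[0,0,0.001],[0,0,0],0],[[0,0,0],[0,0,0],0]]'; python3 -m pendant '[[[0,0,0.001],[0,0,0],0],[[0,0,0.001],[0,0,0],0],[[0,0,0.001],[0,0,0],0],[[0,0,0],[0,0,0],0]]'
```

```text
clock: 10.3
position: [0.4465, -0.0182, 0.0867]
ee_rot: [-0.0, 2.88, 0.0]
force: [0.5, 0.1, 0.8]
width: 0.003
clock: 10.8
position: [0.4473, -0.0182, 0.0838]
ee_rot: [-0.0, 2.88, 0.0]
force: [-0.7, -0.2, 1.9]
width: 0.005
```

```bash
python3 -m pendant '[[[0,0,0.001],[0,0,0],0],[[0,0,0.001],[0,0,0],0],[[0,0,0],[0,0,0],0]]'; python3 - <<'E'
from h import *
rel(np.array([.447,-.018,.0848]),TILT)
E
```

```text
clock: 11.18
position: [0.4478, -0.0182, 0.0818]
ee_rot: [-0.0, 2.88, 0.0]
force: [0.4, -0.2, 1.9]
width: 0.003
pos [ 0.4478 -0.0182  0.0818] t 11.18 F [ 0.39 -0.16  1.92] w 0.003
turn deg [0.   0.01 0.02] shift now-frame mm [ 0.   0.2 -3.1] shift target-frame mm [ 0.   0.2 -3.1]
```

```bash
python3 -m pendant '[[[0,0,0.001],[0,0,0],0],[[0,0,0.001],[0,0,0],0],[[0,0,0.001],[0,0,0],0],[[0,0,0],[0,0,0],0]]'; python3 -m pendant '[[[0,0,0.001],[0,0,0],0],[[0,0,0],[0,0,0],0]]'
```

```text
clock: 11.68
position: [0.4486, -0.0182, 0.0791]
ee_rot: [-0.0, 2.88, 0.0]
force: [-2.5, 1.0, 7.3]
width: 0.004
clock: 11.92
position: [0.4488, -0.0182, 0.0782]
ee_rot: [-0.0, 2.88, 0.0]
force: [-2.3, 1.2, 9.3]
width: 0.006
```

The force is 9.6 N, so this one is in over-travel too. Retracting to check.

```bash
python3 -m pendant '[[[0,0,-0.005],[0,0,0],0],[[0,0,-0.02],[0,0,0],0],[[0,0,-0.03],[0,0,0],0],[[0,0,-0.03],[0,0,0],0],[[0,0,-0.02],[0,0,0],0],[[0,0,0],[0,0,0],0],[[0,0,0],[0,0,0],0]]'; python3 - <<'E'
from h import *
c=cam("wrist"); im,d=arm.get_image("wrist")
for l in ["head_top","source_top","pilot_top","estop"]:
  for q in arm.masks_of("wrist",l)[:1]:
    m=q['pixels']; v,u=np.nonzero(m&(d>0)); P=unproj(c,u,v,d[v,u]); print(l,q['conf'],q['rect'],P.mean(0),np.median(P,0))
cv2.imwrite("pics/w5.png",im[:,:,::-1])
rel(np.array([.448,-.1475,.0848]),TILT)
E
```

```text
clock: 12.8
position: [0.4213, -0.0182, 0.1788]
ee_rot: [-0.001, 2.88, 0.0]
force: [0.5, 0.4, -0.3]
width: 0.007
head_top 0.61 [276.1, 210.2, 35.2, 29.3] [ 0.44672499 -0.018047    0.07883363] [ 0.44660261 -0.01812092  0.07888382]
source_top 0.96 [132.8, 212.9, 37.9, 40.1] [ 0.44690063 -0.14610677  0.08372367] [ 0.4464912  -0.14586488  0.08418637]
pilot_top 0.57 [205.1, 213.6, 23.4, 16.8] [ 0.44585139 -0.08209069  0.08423477] [ 0.44572723 -0.081933    0.08466987]
estop 0.83 [41.8, 218.1, 51.4, 44.3] [ 0.44105577 -0.21654481  0.10198084] [ 0.44108198 -0.21644149  0.10154028]
pos [ 0.4213 -0.0184  0.1788] t 13.05 F [-0.1   0.29  0.46] w 0.003
turn deg [-0.02 -0.07  0.01] shift now-frame mm [  -1.6 -129.1   97.7] shift target-frame mm [  -1.5 -129.1   97.7]
```

View pics/w5.png

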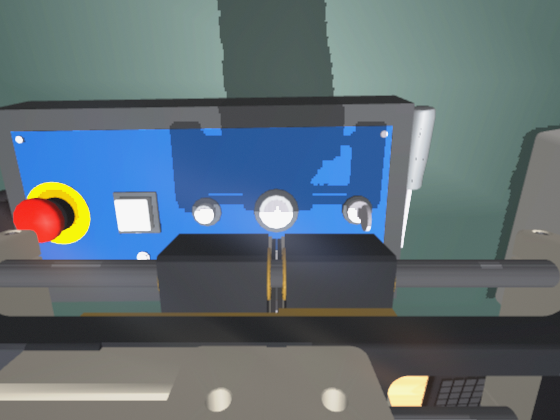

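The head button is in (cap height 0.0848 → 0.0788) and the small button is still out. Next is the square button.

```bash
python3 -m pendant '[[[0,-0.025,0],[0,0,0],0],[[0,-0.04,0],[0,0,0],0],[[0,-0.04,0],[0,0,0],0],[[-0.001,-0.0235,0],[0,0,0],0],[[0,0,0.02],[0,0,0],0],[[0,0,0.03],[0,0,0],0],[[0,0,0.02],[0,0,0],0],[[0,0,0.008],[0,0,0],0],[[0,0,0],[0,0,0],0],[[0,0,0],[0,0,0],0]]'; python3 - <<'E'
from h import *
rel(np.array([.4475,-.147,.0848]),TILT)
c=cam("scene"); im,d=arm.get_image("scene")
cv2.imwrite("pics/s5.png",cv2.resize(im[100:300,120:400,::-1],None,fx=2.8,fy=2.8))
E
```

```text
clock: 14.3
position: [0.443, -0.1469, 0.105]
ee_rot: [-0.0, 2.879, -0.0]
force: [0.1, -0.0, -0.2]
width: 0.007
pos [ 0.443  -0.1469  0.105 ] t 14.3 F [ 0.06 -0.04 -0.15] w 0.007
turn deg [-0.    0.05  0.  ] shift now-frame mm [ 0.9 -0.1 20.6] shift target-frame mm [ 0.9 -0.1 20.6]
```

View pics/s5.png

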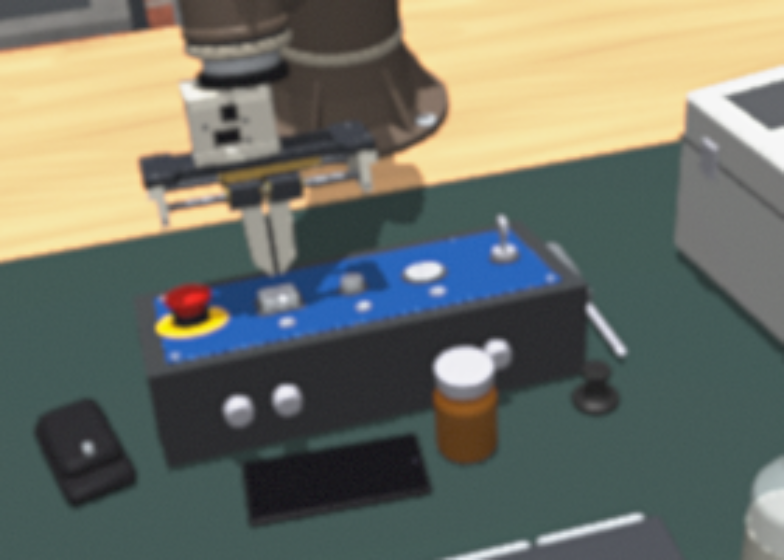

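The tips are centred over the square button, well clear of the e-stop and the small button. The large round button visibly sits low.

```bash
python3 -m pendant '[[[0.001,0,0.006],[0,0,0],0],[[0,0,0.006],[0,0,0],0],[[0,0,0.004],[0,0,0],0],[[0,0,0.001],[0,0,0],0],[[0,0,0.001],[0,0,0],0],[[0,0,0],[0,0,0],0]]'; python3 -m pendant '[[[0,0,0.001],[0,0,0],0],[[0,0,0.001],[0,0,0],0],[[0,0,0.001],[0,0,0],0],[[0,0,0.001],[0,0,0],0],[[0,0,0],[0,0,0],0]]'; python3 -m pendant '[[[0,0,0.001],[0,0,0],0],[[0,0,0.001],[0,0,0],0],[[0,0,0],[0,0,0],0]]'
```

```text
clock: 15.1
position: [0.4465, -0.1468, 0.0867]
ee_rot: [-0.0, 2.88, 0.0]
force: [-1.0, 0.6, 0.9]
width: 0.004
clock: 15.72
position: [0.4476, -0.1467, 0.0828]
ee_rot: [-0.0, 2.88, 0.0]
force: [-0.4, 0.2, 0.2]
width: 0.007
clock: 16.1
position: [0.4481, -0.1467, 0.0808]
ee_rot: [-0.0, 2.88, 0.0]
force: [-0.0, -1.1, 0.7]
width: 0.008
```

```bash
python3 -m pendant '[[[0,0,0.001],[0,0,0],0],[[0,0,0.001],[0,0,0],0],[[0,0,0],[0,0,0],0]]'; python3 -m pendant '[[[0,0,0.001],[0,0,0],0],[[0,0,0],[0,0,0],0]]'
```

```text
clock: 16.48
position: [0.4486, -0.1467, 0.079]
ee_rot: [-0.0, 2.88, 0.0]
force: [-2.5, 0.5, 6.7]
width: 0.006
clock: 16.73
position: [0.4488, -0.1467, 0.0782]
ee_rot: [-0.0, 2.879, 0.0]
force: [-2.9, 1.2, 9.1]
width: 0.004
```

The force is 9.5 N, the same signature as the other two. Retracting for the final check.

```bash
python3 -m pendant '[[[0,0,-0.005],[0,0,0],0],[[0,0,-0.02],[0,0,0],0],[[0,0,-0.03],[0,0,0],0],[[0,0,-0.03],[0,0,0],0],[[0,0,-0.03],[0,0,0],0],[[0,0,-0.02],[0,0,0],0],[[0,0,0],[0,0,0],0],[[0,0,0],[0,0,0],0]]'; python3 - <<'E'
from h import *
np.set_printoptions(precision=4,suppress=True)
c=cam("wrist"); im,d=arm.get_image("wrist")
cv2.imwrite("pics/w6.png",im[:,:,::-1])
def rep(n,ls):
  for l in ls:
    r=arm.masks_of(n,l)
    if not r: print(n,l,'none')
    for q in r[:1]:
      m=q['pixels']; v,u=np.nonzero(m&(d>0)); P=unproj(c,u,v,d[v,u]); print(n,l,round(q['conf'],2),np.round(q['rect'],1),np.median(P,0))
rep("wrist",["head_top","source_top","pilot_top","estop"])
c=cam("top"); im,d=arm.get_image("top"); cv2.imwrite("pics/t6.png",im[:,:,::-1])
rep("top",["fan_top","head_top","tweezers","jar","mouse","screwdriver","suction_cup","phone"])
print(arm.observe()['position'],arm.observe()['clock'],arm.observe()['force'])
E
```

```text
clock: 17.73
position: [0.4136, -0.1465, 0.2078]
ee_rot: [-0.001, 2.88, 0.001]
force: [-0.5, 0.2, -1.0]
width: 0.006
wrist head_top 0.59 [400.6 202.6  33.2  28.6] [ 0.4472 -0.0188  0.079 ]
wrist source_top 0.58 [274.5 204.2  30.   30.2] [ 0.4482 -0.1479  0.0788]
wrist pilot_top 0.58 [339.9 205.5  17.9  16.2] [ 0.4461 -0.084   0.0846]
wrist estop 0.72 [199.8 207.4  39.1  39.2] [ 0.4424 -0.221   0.1021]
top fan_top 0.55 [119.5 273.2  15.5  16.1] [0.4336 0.3552 0.1846]
top head_top 0.57 [289.9 266.1  15.7  12.2] [ 0.4499 -0.0178  0.0792]
top tweezers 0.87 [111.9 244.7  52.   16.3] [0.4995 0.3739 0.1848]
top jar 0.8 [289.4 211.8  22.9  20.2] [ 0.5859 -0.0227  0.0823]
top mouse 0.95 [411.1 245.9  29.   44.5] [ 0.5133 -0.3257  0.0291]
top screwdriver 0.93 [231.9 269.2  15.1  64.8] [0.4232 0.1297 0.02  ]
top suction_cup 0.64 [242.1 222.8  14.4  12.8] [0.5717 0.0962 0.0104]
top phone 0.73 [342.9 266.   11.8  12.3] [ 0.453  -0.1473  0.0801]
[ 0.4139 -0.1467  0.2084] 18.425 [-0.0881 -0.2134 -0.1987]
```

View pics/w6.png

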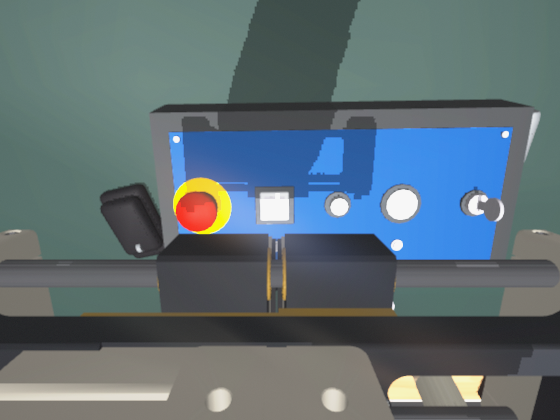

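View pics/t6.png

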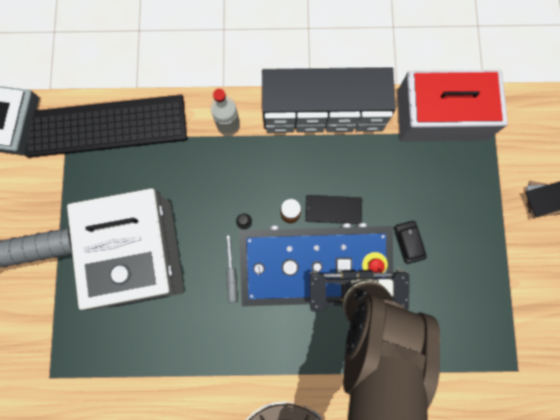

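All three buttons measure 6 mm in, and the small button and e-stop are unchanged. The loose things are where they were. The phone detection was a false hit on the square button, but in the picture the phone is still at (334,209).

```bash
python3 -c "
from cell import arm
print(arm.sign_off())"
```

```text
the job is handed in; nothing more can be done
None
```

All three buttons were pressed in the required order: extractor, then the larger round button (scan head), then the square button (laser source). I used closed fingers, tilting them 15° to match the console's slope. The highest force I read was about 10 N, against the 25 N limit. I handed the job in at about 18.4 s with the arm clear of everything.

**Buttons:** each pressed cap measured about 6 mm lower than before:

| Button | Cap height before (m) | Cap height after (m) |
|---|---|---|
| Extractor | 0.191 | 0.185 |
| Scan head | 0.085 | 0.079 |
| Laser source | 0.0845 | 0.079 |

**Left alone:** the small round button (0.0846) and the emergency stop (0.102) are at their starting heights.

**Loose things:** the tweezers, jar, mouse, screwdriver and suction cup measured within about 2 mm of where they started.

**Failed check:** in the last top view the network labelled the square button as the phone. I checked the phone by eye in that picture instead, and it is at its original place, about pixel (334,209).

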